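# Rock the walnut tub over the loaf pan

### The job

Stand the jar out of the way and slide the deep loaf pan along the table, without lifting it, to the place in front of the wooden riser under the tub's scoop lip. Then rock the heavy tub forward on its front base edge, without lifting it off the riser, until all five walnuts have rolled into the pan, and ease it back to stand where it stood, not letting it drop. Do not touch the walnuts; leave the jar upright on the table and the bottle, tray and cup where they are.

Things in the scene. Friction and masses are not known exactly. Their poses are not given: they have to be found in the camera images.
- riser: fixed butcher-block riser, 160 x 160 mm and 100 mm high, wooden. Origin: centre of its underside, on the table. Its own +x is the way the tub on it pours (roughly world -y); its front face is at +80 mm along x. Its z is up.
- tub: heavy white stoneware tub with a low scoop front, 1.5 to 2.6 kg, on the riser. Origin: centre of its underside; +x is the pouring side, z up. Base 130 mm (x) by 100 (y), body 110 wide, back and sides 143 high, walls 6, inner floor at 20. The front is a straight chute leaning 43 deg out from upright, 75 mm long, starting 12 mm above the front base edge: rocked 60 to 75 deg it empties.
- tub_edge (a point): middle of the tub's front lower base edge, the edge to rock it on: 65 mm along x from the tub's origin, height 0 in its frame, 5 to 13 mm behind the riser's front edge. Beyond about 50 deg of rocking the tub's weight pulls it on forwards, so keep hold of it.
- tub_bar (a point): middle of the handle: a level round steel bar 12 mm thick, along the tub's y, 80 mm clear between its brackets, 48 mm (to its centre) behind the back wall, at x = -119, z = 125 mm in the tub's frame. Gripped from above (one finger between bar and wall, opened no wider than about 50 mm), a light grip lets it turn smoothly as the tub rocks.
- tub_lip (a point): middle of the chute's outer lip, x = 116, z = 67 mm in the tub's frame. With the tub rocked 73 deg it overhangs the riser's front face by about 70 mm, some 72 mm above the table; poured slowly, the walnuts land 70 to 190 mm from that face, farther if the tub is swung fast.
- pan: deep loaf pan, bare metal, 190 mm (own x) by 130 mm (own y), 55 mm high, about 0.6 kg, empty; walls 4 mm, with a rim 9 mm thick and 12 mm tall round the top, good to pinch from above. Origin: centre of its underside, z up.
- tray: shallow baking tray of the same metal, 170 mm (own x) by 110 mm (own y), 22 mm high: not the one to use. Origin: centre of its underside. It and the loaf pan swap places from start to start.
- jar: closed storage jar, 52 mm across, 90 mm high, 0.22 kg, standing in front of the riser where the pan has to go. Origin: centre of its underside, z up.
- bottle: tall oil bottle, 48 mm across, 150 mm high, standing between the tins and the place in front of the riser. Origin: centre of its underside.
- cup: steel measuring cup, 68 mm across the rim, 75 mm high, near the tub's near-back side. Origin: centre of its underside.
- walnut1: walnut in its shell, about 27 by 31 mm, 12 g, one of five lying in the tub. Origin: its centre.
- walnut2: walnut in its shell, about 27 by 31 mm, 12 g, one of five lying in the tub. Origin: its centre.
- walnut3: walnut in its shell, about 27 by 31 mm, 12 g, one of five lying in the tub. Origin: its centre.
- walnut4: walnut in its shell, about 27 by 31 mm, 12 g, one of five lying in the tub. Origin: its centre.
- walnut5: walnut in its shell, about 27 by 31 mm, 12 g, one of five lying in the tub. Origin: its centre.

How it is judged:
On the way, in this order (a step that is already met when the one before it is completed fails the run):
1. the loaf pan stands flat in front of the riser (centre 50 to 230 mm ahead of its front face and within 60 mm of its middle line), the tub still upright (x of pan in the frame of riser between 0.13 and 0.31 m and y of pan in the frame of riser between -0.06 and 0.06 m and height (world z) of pan below 0.008 m and angle between tub's own z axis and vertical below 0.15 rad), for 0.2 s.
2. the tub is rocked forward beyond 55 degrees with its front base edge still on the riser (angle between tub's own z axis and vertical above 0.95 rad and z of tub_edge in the frame of riser below 0.112 m), for 0.2 s.
At the end, for the whole second after the job is handed in: All five walnuts lie inside the loaf pan, which stands flat on the table; the tub stands upright on the riser within 30 mm of where it stood; the jar stands upright on the table; all at rest (x of walnut1 in the frame of pan between -0.095 and 0.095 m and y of walnut1 in the frame of pan between -0.065 and 0.065 m and z of walnut1 in the frame of pan between 0 and 0.06 m and x of walnut2 in the frame of pan between -0.095 and 0.095 m and y of walnut2 in the frame of pan between -0.065 and 0.065 m and z of walnut2 in the frame of pan between 0 and 0.06 m and x of walnut3 in the frame of pan between -0.095 and 0.095 m and y of walnut3 in the frame of pan between -0.065 and 0.065 m and z of walnut3 in the frame of pan between 0 and 0.06 m and x of walnut4 in the frame of pan between -0.095 and 0.095 m and y of walnut4 in the frame of pan between -0.065 and 0.065 m and z of walnut4 in the frame of pan between 0 and 0.06 m and x of walnut5 in the frame of pan between -0.095 and 0.095 m and y of walnut5 in the frame of pan between -0.065 and 0.065 m and z of walnut5 in the frame of pan between 0 and 0.06 m and angle between each of tub, pan, jar's own z axis and vertical below 0.06 rad and distance of tub from where it was at the start of the episode below 0.03 m and z of tub in the frame of riser between 0.095 and 0.105 m and height (world z) of each of pan, jar below 0.006 m and linear speed of each of tub, pan, jar below 0.03 m/s); the robot touches nothing.
It fails at once if the tub is lifted: its front base edge leaves the riser by more than 15 mm (z of tub_edge in the frame of riser above 0.115 m).
It fails at once if the tub is let drop (turns faster than 3 rad/s) (angular speed of tub above 3 rad/s).
It fails at once if the pan is lifted more than 15 mm off the table instead of slid (height (world z) of pan above 0.015 m).
It fails at once if a walnut is handled with the fingers (contact force between the fingers and walnut1 above 0.5 N or contact force between the fingers and walnut2 above 0.5 N or contact force between the fingers and walnut3 above 0.5 N or contact force between the fingers and walnut4 above 0.5 N or contact force between the fingers and walnut5 above 0.5 N).
It fails at once if the bottle, tray or cup is moved more than 20 mm, or the jar is knocked over (distance of any of bottle, tray, cup from where it was at the start of the episode above 0.02 m or angle between jar's own z axis and vertical above 0.5 rad).
It also fails if it takes over 72 s, if anything falls off the work surface, if the arm or the gripper's body presses on something with over 40 N, if the wrist force passes 120 N, or if a joint passes its speed limit or range.

### The arm

A 7-joint arm with a two-finger parallel gripper is mounted at the origin on the work surface. World frame = base frame: x ahead of the robot, y to its left, z up, the work surface at z = 0. Lengths are in m, angles in rad, forces in N, time in s.
With the tool pointing down it reaches from about 0.35 to 0.775 m from the base axis. Payload 3.1 kg.
Tool frame: the origin (TCP) lies at the very end of the fingers, on their centre line; the grasp point (between the pads) lies ctrl.hold_point_z behind it (ctrl.hold_point_z is the distance from the TCP to the grasp point, in m); z points along the fingers, y is the line along which they close (so a half turn about z gives the same grasp; the last joint's range is limited). The gripper opens to 85 mm and grips with 20 to 120 N. Pads are 22 mm wide; open, the fingers measure 114 mm over their backs; the gripper's body (76 mm by 85 mm) begins 54 mm behind the grasp point. The pads swing forward as they close: fully open they stand 13 mm farther back than shut.
Start: joints at [-1.158, 0.311, 0.014, 1.512, -0.004, 1.319, -0.027], TCP at [0.242, 0.494, 0.231] pointing down, gripper open.
Joint ranges: [-2.7, 2.7], [-0.3, 1.91], [-1.27, 1.3], [0.12, 2.57], [-1.44, 4.58], [0.2, 2.03], [-3.05, 3.05]. Speed limits (rad/s): [2.79, 2.79, 3.14, 3.14, 3.14, 3.14, 3.14].

### API

Orientations are given as a rotation vector (axis times angle).
In Python, from station import ctrl gives the robot as it stands. Calls block until the motion is done:
- ctrl.move_pose(position, orientation): joint-space move of the TCP to a pose.
- ctrl.line_to(position, rot=None, speed=0.15, stop_force=None): straight line of the TCP; rot=None keeps the orientation; speed is the mean speed in m/s. With stop_force (N) it stops when the force on the tool has changed by that much, and returns True; else False.
- ctrl.move_joints(angles): joint-space move.
- ctrl.command_gripper(opening): finger opening in m; the grip force is fixed at half the most; returns when the fingers have stopped.
- ctrl.sleep(seconds).
- ctrl.inverse_kinematics(position, orientation): joint angles nearest the present ones, or None.
- ctrl.state(): the state.
- ctrl.capture(name): name is "scene" or "top"; returns (picture, depth): 420x560x3 uint8, red, green, blue; 420x560 float32, m along the optical axis (not along the pixel's ray), 0 where there is no reading.
- ctrl.camera_params(name): a dict with "K" (3x3 intrinsics, pixels), "D" ([k1, k2, p1, p2, k3] as OpenCV has them; the pictures are not rectified), "view" (4x4, takes a point from world to camera coordinates). Camera axes: x right, y up, looking along -z (the intrinsics and any distortion apply to the point x, -y, -z); pixel columns grow to the right and rows downward; lengths in m; the calibration is good to about 2 mm. A picture is of the moment at which its call begins. camera_params takes no time and is no camera call.
A pose or a line that the arm cannot do raises ctrl.IKError and nothing moves.
- ctrl.close_job(): hands the job in; it is judged then, once.
Trained networks look in the newest picture that a camera, given by its name, has taken for a name from the list of things; names that differ only in an ending like _2 or _b are one class to them, and where a whole thing is asked for, a point or a joint stands for the part that bears it (a point fixed in the world has none). Each returns a list of dicts, best first, with "confidence" (0 to 1); they miss things now and then, are a little off and sometimes report something else, mostly with a low value. They report only what shows in the picture. A call takes as long as a camera call.
- ctrl.recognise(camera, label): "centre" ([x, y, z] in m, in world coordinates, good to about 4 mm: the middle of the surface that is visible of it).
- ctrl.regions_of(camera, label): "region" (420x560 bool, what is visible of it).
The state is a dict: "time_s": time; "joint_pos": joint angles; "joint_vel": joint speeds; "joint_efforts": joint torques, N m; "tcp_pos": TCP position; "ee_rot": TCP orientation; "wrist_force": force on the tool from outside, world axes, zero at the start; "wrist_torque": the same for the moment, N m; "grip_width": finger opening in m; "finger_force": force on a finger pad.
Only numpy, scipy, OpenCV 4.12 (cv2) and the standard library are available. Lean on these libraries where they do the work, as an engineer would, in place of code of your own. Each camera call takes 0.05 s, during which the arm holds its last target. There are 200 camera calls.

## Working session

There is one attempt and no reset: what is moved stays moved. The work goes in short steps, each a Python script; the robot and the scene stay as the last script left them, time stands still between calls to the robot, and variables do not carry over. Pictures are saved under pics/ and viewed, at most 10 in all, crops included, and the job is handed in when it is done.

```bash
mkdir -p pics; ls
cat > h.py <<'E'
import numpy as np, cv2
from station import ctrl
from scipy.spatial.transform import Rotation as R
def cloud(cam,depth):
    p=ctrl.camera_params(cam); K=np.array(p["K"]);D=np.array(p["D"]);V=np.array(p["view"])
    h,w=depth.shape; u,v=np.meshgrid(np.arange(w),np.arange(h))
    n=cv2.undistortPoints(np.stack([u,v],-1).reshape(-1,1,2).astype(float),K,D).reshape(h,w,2)
    c=np.stack([n[...,0]*depth,-n[...,1]*depth,-depth,np.ones_like(depth)],-1)
    return (c@np.linalg.inv(V).T)[...,:3]
def down(yaw):  # tool z down, tool y along world direction yaw
    y=np.array([np.cos(yaw),np.sin(yaw),0]); z=np.array([0,0,-1.]); x=np.cross(y,z)
    return R.from_matrix(np.stack([x,y,z],1)).as_rotvec()
E
python3 - <<'E'
from h import *
print(ctrl.hold_point_z)
s=ctrl.state(); print(s["tcp_pos"],s["ee_rot"],s["grip_width"])
for c in("scene","top"):
    im,d=ctrl.capture(c); cv2.imwrite(f"pics/{c}0.png",im[...,::-1]); np.save(c+"_d.npy",d)
    P=cloud(c,d)
    for n in["riser","tub","tub_bar","tub_lip","tub_edge","pan","tray","jar","bottle","cup"]:
        r=ctrl.recognise(c,n)
        print(c,n,[(np.round(x["centre"],3).tolist(),round(x["confidence"],2)) for x in r[:2]])
    for n in["pan","tray","riser","tub","jar","bottle","cup"]:
        r=ctrl.regions_of(c,n)
        if r:
            q=P[r[0]["region"]&(d>0)]; top=q[:,2]>np.percentile(q[:,2],98)-.012
            t=q[top]; rc=cv2.minAreaRect((t[:,:2]*1000).astype(np.float32))
            print(c,n,"ztop",np.round(np.percentile(q[:,2],98),3),"rect",np.round(rc[0]),np.round(rc[1]),round(rc[2],1))
E
```

```text
pics
0.0187
[0.2412632  0.49344886 0.23021371] [-0.70806285 -3.06029056  0.00364821] 0.08526592643416055
scene riser [([0.622, 0.207, 0.066], 0.78)]
scene tub [([0.546, 0.239, 0.186], 0.8)]
scene tub_bar [([0.662, -0.181, 0.005], 0.66)]
scene tub_lip []
scene tub_edge [([0.545, 0.24, 0.185], 0.88)]
scene pan [([0.404, -0.282, 0.015], 0.93)]
scene tray [([0.662, -0.182, 0.006], 0.72)]
scene jar [([0.556, 0.032, 0.067], 0.59)]
scene bottle [([0.555, -0.216, 0.089], 0.96)]
scene cup []
scene pan ztop 0.057 rect [ 442. -269.] [192. 171.] 86.5
scene tray ztop 0.024 rect [ 660. -185.] [112. 170.] 1.7
scene riser ztop 0.102 rect [599. 218.] [210. 116.] 60.3
scene tub ztop 0.243 rect [552. 268.] [116. 186.] 6.4
scene jar ztop 0.092 rect [544.  41.] [42. 44.] 9.5
scene bottle ztop 0.151 rect [ 542. -217.] [21. 22.] 18.0
top riser [([0.479, 0.237, 0.096], 0.65)]
top tub [([0.56, 0.242, 0.165], 0.66)]
top tub_bar [([0.557, 0.235, 0.161], 0.96)]
top tub_lip [([0.567, 0.238, 0.163], 0.72)]
top tub_edge [([0.563, 0.239, 0.162], 0.6)]
top pan [([0.424, -0.276, 0.008], 0.93)]
top tray [([0.662, -0.187, -0.003], 0.83), ([0.54, -0.207, 0.096], 0.28)]
top jar [([0.536, 0.042, 0.087], 0.84), ([0.528, 0.234, 0.143], 0.18)]
top bottle [([0.538, -0.209, 0.099], 0.64)]
top cup [([0.384, 0.412, 0.039], 0.94), ([0.579, 0.241, 0.145], 0.63)]
top pan ztop 0.059 rect [ 423. -267.] [190. 130.] 86.4
top tray ztop 0.026 rect [ 659. -186.] [112. 171.] 1.6
top riser ztop 0.105 rect [482. 237.] [ 35. 161.] 5.4
top tub ztop 0.245 rect [551. 269.] [113. 187.] 5.4
top jar ztop 0.096 rect [539.  40.] [44. 43.] 88.4
top bottle ztop 0.153 rect [ 539. -216.] [21. 21.] 1.1
top cup ztop 0.079 rect [388. 400.] [66. 65.] 26.4
```

View pics/top0.png

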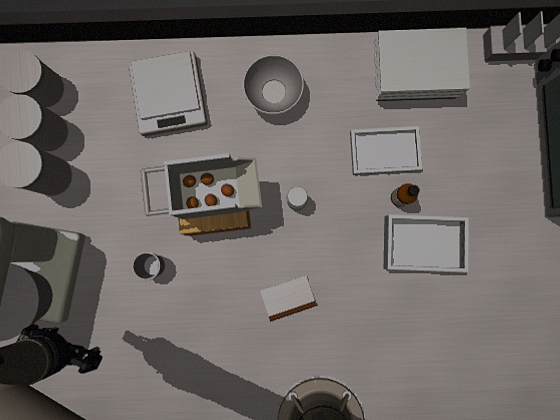

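View pics/scene0.png

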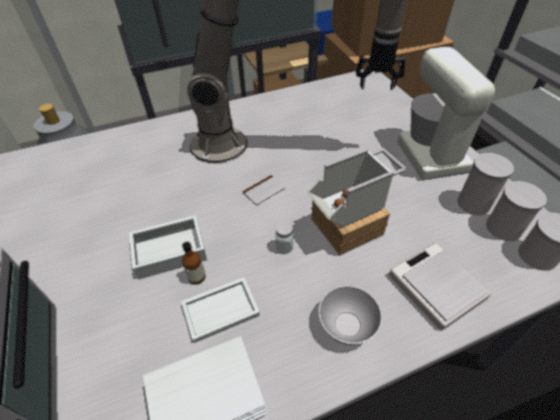

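Run:
```python
from h import *
d=np.load("top_d.npy");P=cloud("top",d).reshape(-1,3)
def rect(m,n):
    q=P[m]; rc=cv2.minAreaRect((q[:,:2]*1000).astype(np.float32)); print(n,len(q),np.round(rc[0],1),np.round(rc[1],1),round(rc[2],2))
x,y,z=P.T
box=(x>.4)&(x<.75)&(y>.1)&(y<.5)
rect(box&(z>.094)&(z<.11),"riser top")
rect(box&(z>.238)&(z<.252)&(y>.13)&(y<.33),"tub top")
q=box&(z>.19)&(z<.26)&(y>.31); rect(q,"bar?"); print(np.percentile(P[q],[2,50,98],axis=0))
# bar: straight portion behind back wall
for yy in np.arange(.12,.43,.015):
    s=box&(abs(y-yy)<.0075)&(abs(x-.55)<.03); print(round(yy,3),np.round(np.median(z[s]),3) if s.any() else None,np.round(z[s].max(),3) if s.any() else None)
```

```text
riser top 1024 [482.6 237.3] [ 36.4 159.1] 4.65
tub top 704 [553.  244.2] [112.8 136.4] 5.47
bar? 523 [546.9 335.7] [105.7  60.9] 5.77
[[0.49388318 0.31041534 0.22429198]
 [0.55046414 0.35244562 0.23036894]
 [0.5956004  0.36566159 0.24283038]]
0.12 0.002 0.176
0.135 0.163 0.175
0.15 0.149 0.163
0.165 0.133 0.144
0.18 0.122 0.145
0.195 0.124 0.151
0.21 0.122 0.152
0.225 0.122 0.15
0.24 0.141 0.152
0.255 0.122 0.149
0.27 0.122 0.151
0.285 0.142 0.154
0.3 0.159 0.247
0.315 0.229 0.244
0.33 None None
0.345 0.226 0.232
0.36 0.23 0.235
0.375 0.0 0.227
0.39 0.001 0.007
0.405 0.001 0.009
0.42 -0.0 0.004
```

The top view shows the tub (pixel ~210,185, bar at 155,190) pouring right, jar at (298,198), deep pan at (428,245), tray at (387,150), bottle at (405,195) and cup at (149,265). This matches the networks, apart from some low-confidence hits. I'll move the jar first.

Run:
```python
from h import *
P=cloud("top",np.load("top_d.npy")).reshape(-1,3); x,y,z=P.T
b=P[(z>.222)&(z<.24)&(y>.345)&(y<.375)&(x>.51)&(x<.585)]
print("bar",len(b),b.mean(0),np.percentile(b,[3,97],axis=0),np.polyfit(b[:,0],b[:,1],1))
o=down(np.pi/2)
p0=ctrl.state()["tcp_pos"]
ctrl.line_to([p0[0],p0[1],.34],speed=.25)
ctrl.move_pose([.541,.041,.30],o)
ctrl.line_to([.541,.041,.042],speed=.2)
ctrl.command_gripper(.03); s=ctrl.state(); print(s["grip_width"],s["finger_force"],s["time_s"])
ctrl.line_to([.541,.041,.062],speed=.1)
ctrl.line_to([.70,.0,.062],speed=.2)
ctrl.line_to([.70,.0,.0435],speed=.06)
ctrl.command_gripper(.075)
ctrl.line_to([.70,.0,.20],speed=.25)
s=ctrl.state(); print(s["time_s"],s["tcp_pos"])
```

```text
bar 220 [0.54816945 0.35857157 0.23020894] [[0.51218188 0.3514145  0.22565088]
 [0.583929   0.36630759 0.2341337 ]] [0.07342922 0.31831992]
0.049378357536991636 62.95401224400848 6.2167
9.15 [6.99153865e-01 1.20115779e-04 1.98451597e-01]
```

Run:
```python
from h import *
th=np.radians(86.4); th2=np.radians(94.65); L=.0905
def g(c,t): return np.array([c[0]-L*np.cos(t),c[1]-L*np.sin(t)])
c0=np.array([.423,-.267]); Z=.032
p=ctrl.state()["tcp_pos"]; ctrl.line_to([p[0],p[1],.27],speed=.25)
q=g(c0,th); ctrl.move_pose([*q,.25],down(th))
ctrl.command_gripper(.045)
print("stop",ctrl.line_to([*q,Z],speed=.18,stop_force=8))
ctrl.command_gripper(.0); s=ctrl.state(); print(s["grip_width"],s["finger_force"],s["time_s"],s["tcp_pos"],s["wrist_force"])
c1=np.array([.423,-.03]); c2=np.array([.561,.033])
ctrl.line_to([*g(c1,th),Z],speed=.12)
ctrl.line_to([*g(c2,th2),Z],rot=down(th2),speed=.08)
s=ctrl.state(); print(s["grip_width"],s["wrist_force"],s["time_s"])
ctrl.command_gripper(.045)
p=s["tcp_pos"]; ctrl.line_to([p[0],p[1],.3],speed=.25)
ctrl.move_pose([.45,-.15,.4],down(th2))
im,d=ctrl.capture("top"); cv2.imwrite("pics/top1.png",im[...,::-1]); P=cloud("top",d)
for n in["pan","jar","riser"]:
    r=ctrl.regions_of("top",n)
    for k in r[:1]:
        qq=P[k["region"]&(d>0)]; t=qq[qq[:,2]>np.percentile(qq[:,2],98)-.012]
        rc=cv2.minAreaRect((t[:,:2]*1000).astype(np.float32)); print(n,np.percentile(qq[:,2],98),np.round(rc[0]),np.round(rc[1]),rc[2])
print(ctrl.state()["time_s"])
```

```text
stop False
0.007925812064719939 60.47427535057068 13.425 [ 0.41778287 -0.35791203  0.03284457] [-0.86673878  0.12955392  5.18716721]
0.007802019411330319 [-8.29684515 -3.26424599 14.46262092] 17.75
pan 0.05893909604104261 [556.  29.] [131. 190.] 5.123672962188721
jar 0.09420356338553429 [697.   0.] [44. 45.] 26.928529739379883
riser 0.1053516247259842 [483. 237.] [ 37. 160.] 4.557307243347168
20.3583
```

View pics/top1.png

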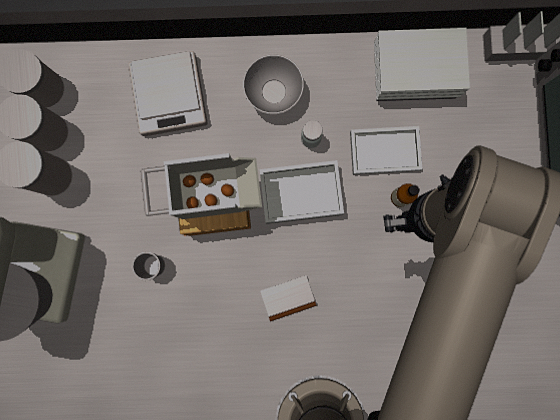

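The pan is flat and centred about 133 mm ahead of the riser face (pixel ~302,192), with the jar upright at (312,132). Next I'll grip the bar and start rocking the tub.

```bash
cat >> h.py <<'E'
yw=np.radians(5.2); dr=np.array([np.sin(yw),-np.cos(yw)]); O=down(np.pi/2+yw)
bar=np.array([.5425,.3582]); edge=bar+.184*dr; HZ=ctrl.hold_point_z
def tcp(a,dz=0): # bar at rocking angle a (deg)
    a=np.radians(a); x0,z0=-.184,.125
    x=x0*np.cos(a)+z0*np.sin(a); z=-x0*np.sin(a)+z0*np.cos(a)
    return np.array([*(edge+x*dr),.1+z-HZ+dz])
def rock(angles,speed):
    for a in angles:
        ctrl.line_to(tcp(a),speed=speed); s=ctrl.state()
        print(a,np.round(s["wrist_force"],1),np.round((s["tcp_pos"]-tcp(a))*1e3,1),round(s["grip_width"],4),round(s["time_s"],2))
def snap(n):
    for c in("top","scene"):
        im,d=ctrl.capture(c); cv2.imwrite(f"pics/{c}{n}.png",im[...,::-1])
E
python3 - <<'E'
from h import *
for a in range(0,76,15): print(a,tcp(a),ctrl.inverse_kinematics(tcp(a),O) is not None)
ctrl.move_pose(tcp(0,.15),O)
ctrl.command_gripper(.045)
print("stop",ctrl.line_to(tcp(0,.002),speed=.12,stop_force=8))
ctrl.command_gripper(.011); s=ctrl.state(); print(s["grip_width"],s["finger_force"],s["wrist_force"],s["time_s"])
rock([4,8,12],.05)
E
```

```text
0 [0.5425 0.3582 0.2063] True
15 [0.54600041 0.31973692 0.24966343] True
30 [0.55039875 0.27140735 0.28155318] True
45 [0.55539527 0.21650487 0.299796  ] True
60 [0.56064946 0.15877099 0.30314867] True
75 [0.56580327 0.10214017 0.29138273] True
stop False
0.011340423692465407 14.692844152450562 [0.54995387 4.51048582 1.34511832] 24.2417
4 [ 1.1  7.3 -3.4] [-1.7  4.6 -0.5] 0.0113 24.68
8 [-0.8  8.5 -1. ] [-1.8  4.9 -0.1] 0.0115 25.13
12 [-0.3  8.7 -0.2] [-1.7  5.3  0.3] 0.0115 25.59
```

Run:
```python
from h import *
im,d=ctrl.capture("scene"); cv2.imwrite("pics/s2.png",cv2.resize(im[120:280,280:440,::-1],(640,640)[:2])[:600])
s=ctrl.state();print(s["tcp_pos"],tcp(12),s["wrist_force"],s["finger_force"])
```

```text
[0.54353058 0.33367111 0.2420311 ] [0.54521987 0.32831371 0.2418242 ] [-0.2789602   8.15913693 -0.91472811] 14.690319299697876
```

View pics/s2.png

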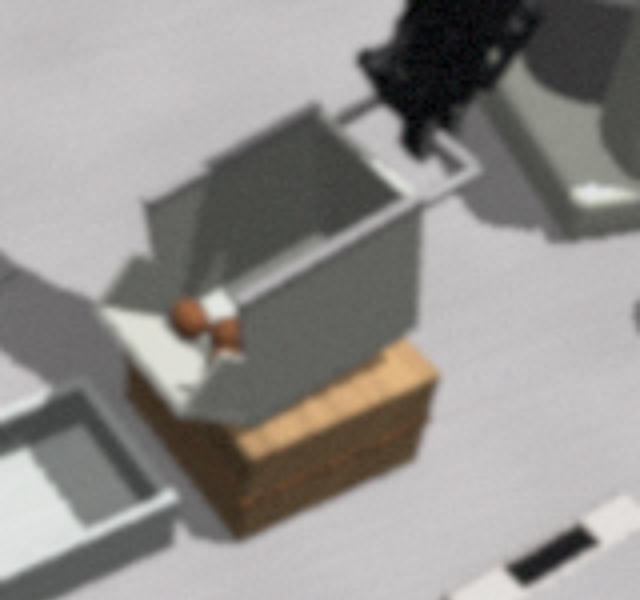

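The tub is rocked about 10° with its front edge on the riser and the bar held in the fingers (crop ~415,140). I'll continue.

Run:
```python
from h import *
rock([20,28,36,44],.07)
rock([50,55,60],.05)
snap(3)
```

```text
20 [-0.7  9.1  2.6] [-1.2  5.8  1.5] 0.0114 26.23
28 [-0.5  9.2  5.5] [-0.7  6.1  2.8] 0.0115 26.82
36 [-0.7  7.   8.1] [0.1 4.4 3.5] 0.0116 27.42
44 [-1.1  4.   9.1] [0.7 2.1 3.5] 0.0113 28.01
50 [-0.2  2.9  8.9] [1.  0.4 3. ] 0.0112 28.62
55 [0.4 1.4 6.8] [ 1.2 -0.9  2.3] 0.0113 29.17
60 [2.  0.8 6.3] [ 1.1 -0.9  1.5] 0.0113 29.71
```

View pics/scene3.png

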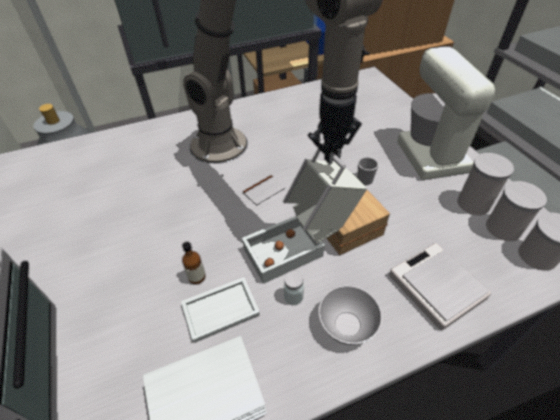

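Three walnuts are visible in the pan (290,233; 280,245; 270,262), with the tub at about 60°. I'll rock further and look again.

Run:
```python
from h import *
rock([64,68,72],.05)
ctrl.sleep(1.0)
snap(4)
for i in range(1,2):
  for c in("top","scene"):
    r=ctrl.recognise(c,"walnut1"); print(c,[(np.round(x["centre"],3).tolist(),round(x["confidence"],2)) for x in r])
im=cv2.imread("pics/scene4.png")[140:290,220:420]; cv2.imwrite("pics/s4c.png",cv2.resize(im,(800,600)))
```

```text
64 [ 3.1 -0.7  6.9] [ 1.  -0.9  0.9] 0.0113 30.27
68 [ 3.3 -1.3  6.6] [ 0.6 -0.6  0.4] 0.0114 30.73
72 [ 3.  -2.2  3.9] [ 0.2 -0.2  0. ] 0.0112 31.18
top [([0.544, 0.01, 0.027], 0.57), ([0.583, -0.044, 0.025], 0.54), ([0.59, 0.027, 0.028], 0.52), ([0.555, 0.043, 0.026], 0.49), ([0.534, 0.208, 0.226], 0.28)]
scene [([0.514, 0.086, 0.026], 0.56), ([0.593, -0.037, 0.032], 0.48)]
```

View pics/s4c.png

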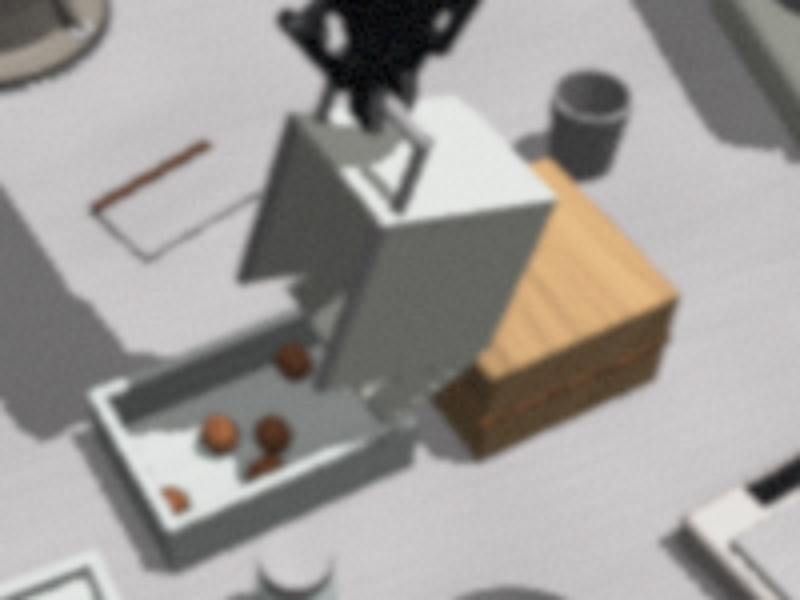

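All five walnuts are in the pan (crop 292,360; 220,433; 272,433; 263,467; 175,498). Now easing the tub back.

Run:
```python
from h import *
rock([64,56,48,40,32,24,16],.06)
rock([10,5,2,0],.03)
print(ctrl.line_to(tcp(0,-.004),speed=.015,stop_force=6))
s=ctrl.state(); print(s["wrist_force"],s["tcp_pos"]-tcp(0))
snap(5)
d=ctrl.capture("top")[1]; P=cloud("top",d).reshape(-1,3); x,y,z=P.T
q=P[(x>.4)&(x<.75)&(z>.238)&(z<.252)&(y>.13)&(y<.33)]; print(len(q),cv2.minAreaRect((q[:,:2]*1000).astype(np.float32)))
im=cv2.imread("pics/scene5.png")[120:280,260:440]; cv2.imwrite("pics/s5c.png",cv2.resize(im,(675,600)))
```

```text
64 [ 2.7 -1.2  5. ] [-0.3  1.1 -0.1] 0.0112 33.05
56 [3.5 0.3 0.2] [-0.5  0.5 -0.8] 0.0113 33.72
48 [ 2.5  0.3 -1.8] [-0.3  0.2 -0.4] 0.0112 34.38
40 [ 1.7  1.8 -2.2] [-0.2  0.3 -0.1] 0.0112 35.05
32 [ 0.4  2.5 -2.3] [-0.2  0.2 -0.2] 0.0111 35.72
24 [ 0.7  2.5 -2.6] [-0.2  0.2 -0.3] 0.0114 36.38
16 [ 1.   2.9 -2.8] [-0.2  0.5 -0.4] 0.0109 37.05
10 [ 0.   4.9 -3.5] [-0.1 -0.2 -0. ] 0.0113 37.98
5 [-0.5  4.8 -2.5] [-0.1 -0.1 -0. ] 0.0114 38.77
2 [-0.2  4.9 -3.8] [ 0.   0.6 -0.4] 0.0113 39.32
0 [ 0.5  6.  -4.2] [ 0.1  0.6 -0.5] 0.0115 39.73
True
[-0.26990807 -1.73586864  4.6899398 ] [-2.41225604e-05  1.94065041e-03 -2.42395159e-03]
677 ((552.9501342773438, 244.09002685546875), (112.72997283935547, 136.45799255371094), 5.460220813751221)
```

View pics/s5c.png

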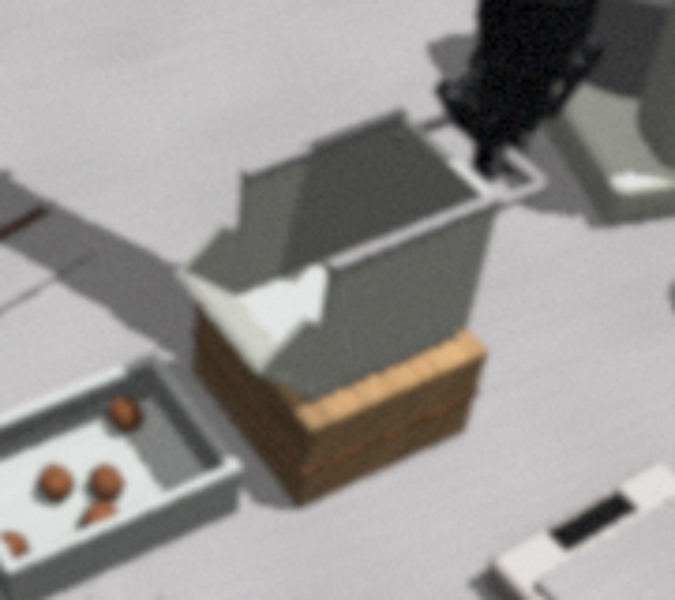

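The tub is back, with the same outline as at the start to 0.2 mm. It looks empty, and all five walnuts are in the pan. I'll release the bar, check and hand in.

Run:
```python
from h import *
ctrl.command_gripper(.035)
p=ctrl.state()["tcp_pos"]; ctrl.line_to([p[0],p[1],.36],speed=.1)
ctrl.sleep(.5)
d=ctrl.capture("top")[1]; P=cloud("top",d).reshape(-1,3); x,y,z=P.T
q=P[(x>.4)&(x<.75)&(z>.238)&(z<.252)&(y>.13)&(y<.33)]; print(cv2.minAreaRect((q[:,:2]*1000).astype(np.float32)))
for n in("jar","walnut1"): print([(np.round(k["centre"],3).tolist(),round(k["confidence"],2)) for k in ctrl.recognise("top",n)])
s=ctrl.state(); print(s["wrist_force"],s["time_s"])
print(ctrl.close_job())
```

```text
((552.8884887695312, 243.9809112548828), (112.88048553466797, 136.5933837890625), 5.327387809753418)
[([0.689, -0.0, 0.092], 0.59)]
[([0.591, 0.027, 0.027], 0.5), ([0.556, 0.042, 0.03], 0.39), ([0.585, -0.045, 0.026], 0.39)]
[-0.48595899 -0.40089564  0.30954211] 42.8833
the job is handed in; nothing more can be done
None
```

I handed the job in at about 43 s: the last pictures showed all five walnuts in the loaf pan, the tub back within about 1 mm of where it stood, and the jar upright out of the way; no verdict came back.

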